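# Photograph a culture: lamp, light path, shutter

### The arm

A 6-joint arm with a two-finger parallel gripper is mounted at the origin on the work surface. World frame = base frame: x ahead of the robot, y to its left, z up, the work surface at z = 0. Lengths are in m, angles in degrees, forces in N, time in s.
With the tool pointing down it reaches from about 0.3 to 0.75 m from the base axis. Payload 8.5 kg.
Tool frame: the origin (TCP) lies on the centre line of the jaws, within the pads' length; the fingertips stand 19 mm ahead of it and the grasp point (between the pads) is the TCP (env.tcp_to_tips is the z of the fingertips in the tool frame, in m); z points along the fingers, y is the line along which they close (so a half turn about z gives the same grasp; the last joint's range is limited). The gripper opens to 85 mm and grips with 20 to 120 N. Pads are 22 mm wide; open, the fingers measure 114 mm over their backs; the gripper's body (76 mm by 85 mm) begins 54 mm behind the grasp point. The pads swing forward as they close: fully open they stand 13 mm farther back than shut.
Start: joints at [62.722, 21.807, 74.336, -0, 83.858, -12.336], TCP at [0.142, 0.531, 0.25] pointing down, gripper open.
Joint ranges: [-178.18, 178.18], [-50.72, 133.34], [12.68, 142.11], [-81.47, 261.47], [9.98, 163.14], [-165.26, 165.26]. Speed limits (degrees/s): [136.94, 136.94, 180, 180, 180, 180].

### API

Orientations are given as a 3x3 rotation matrix whose columns are the frame's x, y, z axes.
In Python, from rig import env gives the robot as it stands.
- The arm moves only by the tool servo_tool, never from a script. Its argument "steps" is a list of rows, each an object of numbers: "tx", "ty", "tz": the shift along the world's x, y, z in cm; "yaw": the turn about the world's z in degrees; "claw": the finger opening in cm, from 0 to 8.54. In form: [{"tx": .., "ty": .., "tz": .., "yaw": .., "claw": ..}, ...]. A call has 1 to 20 rows; each row shifts and turns the commanded pose from where the row before left it; what a row does not reach is not made up. A row lasts 1/10 s, in which the tool goes at most 50 mm and 8.59 degrees, less where a joint would pass 70% of its speed; a pose out of reach is approached as far as the arm can. A call with a gripper value outside its range is refused whole. The fingers move at their own pace and stop on an object; "newtons" is the grip in N (left out, the last holds). Time passes only in rows, so rows that do not move let the fingers close. It gives the time, the measured TCP pose, the force, the opening and the grip force at its end, in the units of the state.
- env.observe(): the state, without advancing time (a new reading comes with each control period).
- env.get_image(name): name is "side" or "top"; returns (picture, depth): 384x512x3 uint8, red, green, blue; 384x512 float32, m along the optical axis (not along the pixel's ray), 0 where there is no reading.
- env.camera_model(name): a dict with "fovy" (degrees; the focal length in pixels is half the picture's height over the tangent of half this angle, whatever the lens; pixels are square), "cx", "cy" (the principal point, pixels), "T" (4x4, takes a point from camera to world coordinates). Camera axes: x right, y down, z forward; pixel columns grow to the right and rows downward; lengths in m; the calibration is good to about 2 mm. A picture is of the moment at which its call begins. camera_model takes no time and is no camera call.
- env.close_job(): hands the job in; it is judged then, once.
The state is a dict: "time_s": time; "q": joint angles; "qvel": joint speeds; "joint_efforts": joint torques, N m; "position": TCP position; "tool_rot": TCP orientation; "ft_force": force on the tool from outside, world axes, zero at the start; "wrist_torque": the same for the moment, N m; "grip_width": finger opening in m; "gripper_force": force on a finger pad.
Only numpy, scipy, OpenCV 4.12 (cv2) and the standard library are available. Lean on these libraries where they do the work, as an engineer would, in place of code of your own. Each camera call takes 0.05 s, during which the arm holds its last target. There are 200 camera calls.

### The job

Get the microscope ready and take the picture, only by pressing with the closed fingers and in this order: push down the raised end of the rocker on the lamp supply so that the lamp is on, press the standing-up camera key of the light-path selector fully down, then press the long shutter bar of the camera hand pad all the way down and let it go. Do not press the pad's small round erase button, do not lift the pad or push it about, leave the flasks and dishes alone, and end with the fingers clear of everything.

Things in the scene. Friction and masses are not known exactly. Their poses are not given: they have to be found in the camera images.
- lamp_unit: Lamp supply: white box fixed to the bench, 130 (x) x 100 (y) x 55 mm high; origin at the centre of its underside. On its top: a black rocker 60 mm long (along x) x 30 mm wide, pivot at x +12, y -22 mm, and a fixed round black dimmer knob, 28 mm across, 18 mm high, at x -20, y +31 mm (leave it).
- rocker_end (a point): Point on the upper face of the rocker's raised end, which is the end towards the box's +x, with three fine ridges across it; 22 mm from the pivot and at first about 70 mm above the bench. Press here, straight down; it moves with the rocker.
- lamp_rocker (a joint): Rocker angle, rad: 0 = off (the +x end raised), 0.30 = fully on (the +x end down at its stop, about 64 mm above the bench at the press point). Friction only, it stays where it is left; it takes about 1.5 N at the press point, 3 N at 10 mm from the pivot. Counts as on above 0.25.
- path_unit: Light-path selector: white box fixed to the bench, 120 (x) x 125 (y) x 45 mm high; origin at the centre of its underside. Two black keys, 54 (x) x 32 (y) mm: camera key at y -27 mm, marked with a rectangle, 16 mm above the box at the start; eyepiece key at y +27 mm, marked with two discs, 6 mm above the box. Interlocked: pressing one down raises the other.
- camera_key_top (a point): Centre of the upper face of the camera key; 61 mm above the bench at the start, 51 mm when fully down. Moves with the key.
- camera_key (a joint): Camera key travel, m: 0 = up, 0.010 = fully down. Takes about 3 N and stays where it is left. Counts as down above 0.0085.
- pad: Camera hand pad: loose grey slab, 100 (x) x 130 (y) x 28 mm high, about 0.7 kg, lying on the bench; origin at the centre of its underside. On its top a long white shutter bar, 24 mm (x) x 72 mm (y), at x -22 mm, and a small round erase button, 20 mm across, 8 mm proud of the top, at x +28, y +35 mm.
- shutter_top (a point): Centre of the upper face of the shutter bar, 37 mm above the bench when released; moves with the bar.
- shutter_bar (a joint): Shutter bar travel, m: 0 = released, 0.006 = fully down; spring, about 1.2 N to start and 4 N fully down. It comes back up by itself. Counts as pressed above 0.0045.
- erase_button (a joint): Erase button travel, m: 0 = released, 0.005 = fully down; spring, about 3 N. Must not be pressed.
- flask_flat: Clear culture flask lying on the bench, 70 x 50 x 26 mm plus a red cap to +x (93 mm in all); origin under the middle of the 70 mm body. Leave it alone.
- flask_up: Clear culture flask standing on its end, 26 (x) x 50 (y) mm, 93 mm high with its red cap; origin at the centre of its underside. Leave it alone.
- dishes: Two stacked culture dishes in one piece, 92 mm across, 28 mm high; origin at the centre of the underside. Leave them alone.

How it is judged (in metres and radians):
On the way, in this order (a step that is already met when the one before it is completed fails the run):
1. the rocker is pressed on (value of joint lamp_rocker above 0.25 rad), for 0.1 s.
2. the camera key is pressed down with the lamp on (value of joint lamp_rocker above 0.25 rad and value of joint camera_key above 0.0085 m), for 0.1 s.
3. the shutter bar is pressed with the lamp on and the light path on the camera (all of step 2 and value of joint shutter_bar above 0.0045 m), for 0.05 s.
At the end, for the whole second after the job is handed in: Rocker on (over 0.25 rad), camera key down (over 8.5 of 10 mm), shutter bar and erase button released (under 1 mm), pad flat and still on the bench within 30 mm of its start, flasks and dishes within 20 mm and 0.1 rad of theirs (all of step 2 and value of joint each of shutter_bar, erase_button below 0.001 m and distance of pad from where it was at the start of the episode below 0.03 m and height (world z) of pad below 0.005 m and angle between pad's own z axis and vertical below 0.05 rad and linear speed of pad below 0.01 m/s and distance of each of flask_flat, flask_up, dishes from where it was at the start of the episode below 0.02 m and angle between each of flask_flat, flask_up, dishes's own z axis and vertical below 0.1 rad); the robot touches nothing.
It fails at once if the camera key is pressed (over 5 mm) while the lamp is off (value of joint lamp_rocker below 0.25 rad and value of joint camera_key above 0.005 m).
It fails at once if the shutter bar is pressed (over 3 mm) before the lamp is on and the camera key is down (value of joint shutter_bar above 0.003 m and (value of joint lamp_rocker below 0.25 rad or value of joint camera_key below 0.0085 m)).
It fails at once if the erase button is pressed (over 2.5 mm) (value of joint erase_button above 0.0025 m).
It fails at once if the pad is lifted (10 mm), tipped (0.15 rad) or pushed more than 30 mm (height (world z) of pad above 0.01 m or angle between pad's own z axis and vertical above 0.15 rad or distance of pad from where it was at the start of the episode above 0.03 m).
It fails at once if a flask or the dishes are moved more than 20 mm or tipped over 0.3 rad (distance of any of flask_flat, flask_up, dishes from where it was at the start of the episode above 0.02 m or angle between any of flask_flat, flask_up, dishes's own z axis and vertical above 0.3 rad).
It also fails if it takes over 48 s, if anything falls off the work surface, if the arm or the gripper's body presses on something with over 40 N, if the wrist force passes 120 N, or if a joint passes its speed limit or range.

## Working session

There is one attempt and no reset: what is moved stays moved. The work goes in short steps, Python scripts to look and compute and a tool call to move; the robot and the scene stay as the last step left them, time stands still between calls to the robot, and variables do not carry over. Pictures are saved under pics/ and viewed, at most 10 in all, crops included, and the job is handed in when it is done.

Besides the shell and the picture viewer there is one more tool, called after "Request:" as name(argument=value, ...) on one line, values as JSON. servo_tool: Moves the arm, as the interface text tells. Its arguments: {"type":"object","properties":{"steps":{"type":"array"},"newtons":{"type":"number"}},"required":["steps"]}

```bash
mkdir -p pics; python3 - <<'E'
from rig import env
import cv2,numpy as np
for n in("top","side"):
    p,d=env.get_image(n); cv2.imwrite(f"pics/{n}0.png",cv2.cvtColor(p,cv2.COLOR_RGB2BGR)); np.savez(f"{n}0.npz",p=p,d=d)
    m=env.camera_model(n); print(n,m)
s=env.observe();print(s["position"],s["time_s"],s["tool_rot"],env.tcp_to_tips,s["ft_force"])
E
```

```text
top {'fovy': 46.9378528738425, 'cx': 264.5939403065141, 'cy': 193.97517184005795, 'T': array([[-0.0024182 , -0.9962894 ,  0.08603246,  0.4507682 ],
       [-0.99989819,  0.00119913, -0.01421878,  0.01076904],
       [ 0.01406285, -0.08605808, -0.99619087,  1.16338087],
       [ 0.        ,  0.        ,  0.        ,  1.        ]])}
side {'fovy': 46.74481672555191, 'cx': 256.1214179948603, 'cy': 192.2495318050588, 'T': array([[ 0.71029056, -0.48650567,  0.50872345,  0.07009115],
       [-0.7038101 , -0.5029378 ,  0.50170201, -0.47198868],
       [ 0.01177539, -0.71439891, -0.69963958,  0.75318417],
       [ 0.        ,  0.        ,  0.        ,  1.        ]])}
[0.14171917 0.53119825 0.24981097] 0.1 [[-9.66183010e-01  2.57856711e-01 -5.54272545e-04]
 [ 2.57857178e-01  9.66182441e-01 -1.08028381e-03]
 [ 2.56969970e-04 -1.18667502e-03 -9.99999263e-01]] 0.019 [-0.26728308 -0.02851545  0.30561733]
```

View pics/top0.png

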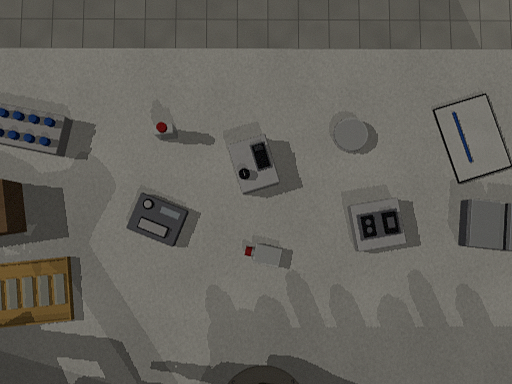

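View pics/side0.png

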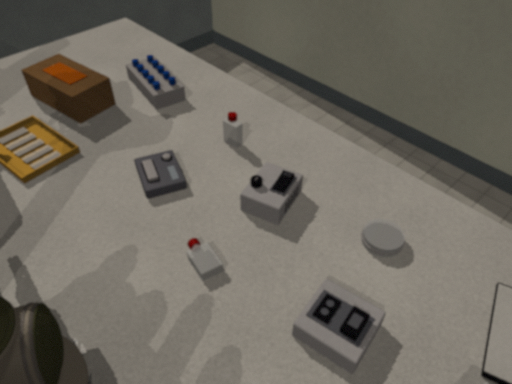

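The top view shows the lamp supply near (252,160), the selector near (378,223), the pad near (160,217), the flasks near (163,128) and (266,253), and the dishes near (350,134). Next I'll enlarge these.

```bash
python3 - <<'E'
import cv2,numpy as np
def crop(n,boxes,o):
    im=cv2.imread(f"pics/{n}0.png"); L=[]
    for x,y,w,h in boxes:
        c=cv2.resize(im[y:y+h,x:x+w],None,fx=390/w,fy=390/w,interpolation=cv2.INTER_CUBIC)
        c=cv2.convertScaleAbs(c,alpha=1.6)
        for k in range(0,w,10): cv2.putText(c,str(x+k),(int((k+.5)*390/w),9),0,.3,(0,255,255)); cv2.line(c,(int((k+.5)*390/w),10),(int((k+.5)*390/w),16),(0,255,255))
        for k in range(0,h,10): cv2.putText(c,str(y+k),(0,int((k+.5)*390/w)),0,.3,(0,255,255)); cv2.line(c,(22,int((k+.5)*390/w)),(28,int((k+.5)*390/w)),(0,255,255))
        L.append(c)
    cv2.imwrite(o,np.hstack(L))
    return L
a=[]
for n,b in (("top",[(215,115,80,60),(340,190,80,60)]),("side",[(230,155,80,60),(290,275,100,75)])):
    crop(n,b,f"pics/{n}c.png"); a.append(cv2.imread(f"pics/{n}c.png"))
cv2.imwrite("pics/c1.png",np.vstack(a))
crop("top",[(120,180,80,60)],"pics/t3.png");crop("side",[(120,140,80,60)],"pics/s3.png")
cv2.imwrite("pics/c2.png",np.hstack([cv2.imread("pics/t3.png"),cv2.imread("pics/s3.png")]))
E
```

```text
(no output)
```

View pics/c1.png

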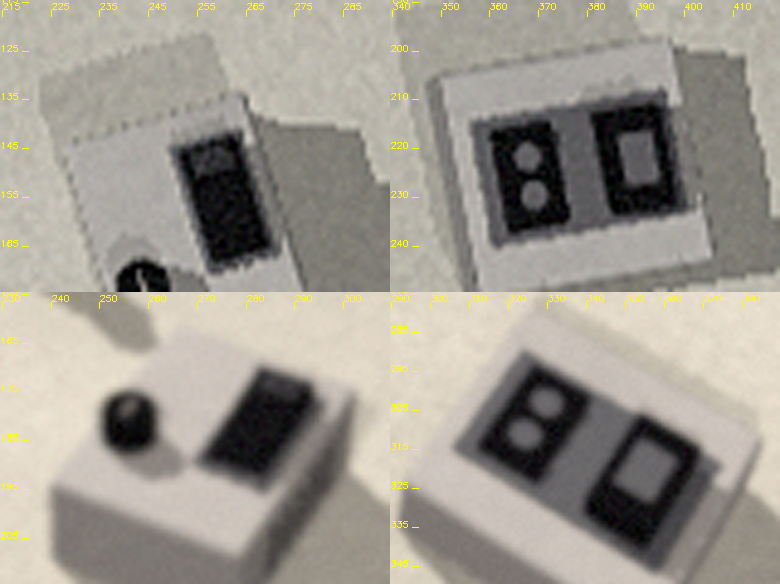

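View pics/c2.png

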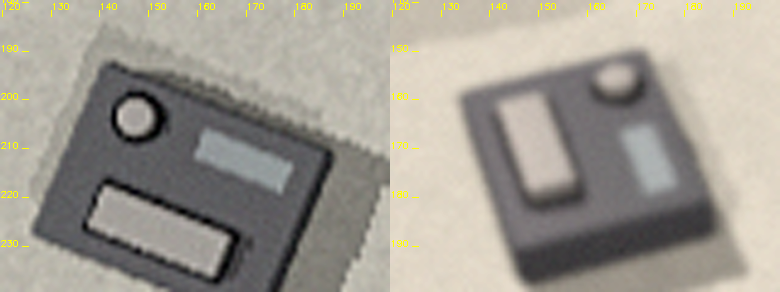

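The crops give these pixel positions:

| Point | Top | Side |
|---|---|---|
| Rocker ridges | (258,146.9) | (288,173.6) |
| Camera-key rectangle | (390.4,221.9) | (354.9,320.7) |
| Shutter bar centre | (152.7,226.9) | (149.9,168.4) |
| Erase button | (147.2,203.5) | (166,155.5) |

Next I'll triangulate them and check against depth.

```bash
cat > h.py <<'E'
from rig import env
import numpy as np
M={n:env.camera_model(n) for n in("top","side")}
def ray(n,u,v):
    m=M[n];f=192/np.tan(np.radians(m["fovy"]/2));return m["T"][:3,3],m["T"][:3,:3]@np.array([(u-m["cx"])/f,(v-m["cy"])/f,1])
def tri(a,b):
    o1,r1=ray("top",*a);o2,r2=ray("side",*b)
    s=np.linalg.lstsq(np.c_[r1,-r2],o2-o1,rcond=None)[0]
    p,q=o1+s[0]*r1,o2+s[1]*r2;return (p+q)/2,np.linalg.norm(p-q)
def plane(n,u,v,z):
    o,r=ray(n,u,v);return o+r*(z-o[2])/r[2]
E
python3 - <<'E'
from h import *
np.set_printoptions(precision=4,suppress=True)
D={n:np.load(n+"0.npz")["d"] for n in M}
for k,a,b,z in(("rocker",(258,146.9),(288,173.6),.07),("key",(390.4,221.9),(354.9,320.7),.061),("shutter",(152.7,226.9),(149.9,168.4),.037),("erase",(147.2,203.5),(166,155.5),.036)):
    print(k,*tri(a,b),"plane",plane("top",*a,z),plane("side",*b,z))
    for n,c in(("top",a),("side",b)):
        o,r=ray(n,*c);u,v=np.round(c).astype(int);print("   depth",n,o+r*np.median(D[n][v-1:v+2,u-1:u+2]))
for z,cs in((.062,[(249.4,144.9),(263.7,141.2),(272.3,166.2),(258,170.5)]),):
    print("rockercorners",*[plane("top",*c,z)[:2] for c in cs])
# box axes
f=lambda a,b,z:np.degrees(np.arctan2(*(plane("top",*a,z)-plane("top",*b,z))[:2][::-1]))
print("rocker x yaw",f((256.5,143),(265.1,168.4),.062),"key y yaw",f((366.5+2,225.4),(390.4,221.9),.055),"pad y yaw",f((139.4,221),(166,232.5),.037))
E
```

```text
rocker [0.6638 0.0114 0.0687] 8.519312978471347e-07 plane [0.6635 0.0114 0.07  ] [0.6627 0.0105 0.07  ]
   depth top [0.6631 0.0114 0.0722]
   depth side [0.662  0.0099 0.0708]
key [ 0.475  -0.3191  0.0589] 0.0018618623627199471 plane [ 0.4756 -0.3192  0.061 ] [ 0.473  -0.3189  0.061 ]
   depth top [ 0.4755 -0.3187  0.0628]
   depth side [ 0.4727 -0.319   0.0615]
shutter [0.464  0.2785 0.0376] 0.0016242393603916536 plane [0.4647 0.2782 0.037 ] [0.4637 0.2796 0.037 ]
   depth top [0.4647 0.2779 0.0384]
   depth side [0.4641 0.2804 0.0363]
erase [0.5235 0.2945 0.0343] 0.001878845707372096 plane [0.5242 0.2935 0.036 ] [0.5217 0.2933 0.036 ]
   depth top [0.524  0.2928 0.0387]
   depth side [0.5207 0.2915 0.0377]
rockercorners [0.6702 0.0331] [ 0.6797 -0.003 ] [ 0.616  -0.0245] [0.6051 0.0115]
rocker x yaw 18.424045005443695 key y yaw 98.87326493954437 pad y yaw 66.66767751269046
```

Request:
servo_tool(steps=[{"tx": 1.0, "ty": -1.0, "tz": 0, "yaw": 1.6, "claw": 0}, {"tx": 2.7, "ty": -2.7, "yaw": 1.6, "claw": 0}, {"tx": 2.7, "ty": -2.7, "yaw": 1.6, "claw": 0}, {"tx": 2.7, "ty": -2.7, "yaw": 1.6, "claw": 0}, {"tx": 2.7, "ty": -2.7, "yaw": 1.6, "claw": 0}, {"tx": 2.7, "ty": -2.7, "yaw": 1.6, "claw": 0}, {"tx": 2.7, "ty": -2.7, "yaw": 1.6, "claw": 0}, {"tx": 2.7, "ty": -2.7, "yaw": 1.6, "claw": 0}, {"tx": 2.7, "ty": -2.7, "yaw": 1.6, "claw": 0}, {"tx": 2.7, "ty": -2.7, "yaw": 1.6, "claw": 0}, {"tx": 2.7, "ty": -2.7, "yaw": 1.6, "claw": 0}, {"tx": 2.7, "ty": -2.7, "yaw": 1.6, "claw": 0}, {"tx": 2.7, "ty": -2.7, "yaw": 1.6, "claw": 0}, {"tx": 2.7, "ty": -2.7, "yaw": 1.6, "claw": 0}, {"tx": 2.7, "ty": -2.7, "yaw": 1.6, "claw": 0}, {"tx": 2.7, "ty": -2.7, "yaw": 1.6, "claw": 0}, {"tx": 2.7, "ty": -2.7, "yaw": 1.6, "claw": 0}, {"tx": 2.7, "ty": -2.7, "yaw": 1.6, "claw": 0}, {"tx": 2.7, "ty": -2.7, "yaw": 1.6, "claw": 0}, {"tx": 2.7, "ty": -2.7, "yaw": 1.6, "claw": 0}])

```text
invalid input at $.steps[1]: expected keys tx, ty, tz, yaw, claw
```

Request:
servo_tool(steps=[{"tx": 1.0, "ty": -1.0, "tz": 0, "yaw": 1.6, "claw": 0}, {"tx": 2.7, "ty": -2.7, "tz": 0, "yaw": 1.6, "claw": 0}, {"tx": 2.7, "ty": -2.7, "tz": 0, "yaw": 1.6, "claw": 0}, {"tx": 2.7, "ty": -2.7, "tz": 0, "yaw": 1.6, "claw": 0}, {"tx": 2.7, "ty": -2.7, "tz": 0, "yaw": 1.6, "claw": 0}, {"tx": 2.7, "ty": -2.7, "tz": 0, "yaw": 1.6, "claw": 0}, {"tx": 2.7, "ty": -2.7, "tz": 0, "yaw": 1.6, "claw": 0}, {"tx": 2.7, "ty": -2.7, "tz": 0, "yaw": 1.6, "claw": 0}, {"tx": 2.7, "ty": -2.7, "tz": 0, "yaw": 1.6, "claw": 0}, {"tx": 2.7, "ty": -2.7, "tz": 0, "yaw": 1.6, "claw": 0}, {"tx": 2.7, "ty": -2.7, "tz": 0, "yaw": 1.6, "claw": 0}, {"tx": 2.7, "ty": -2.7, "tz": 0, "yaw": 1.6, "claw": 0}, {"tx": 2.7, "ty": -2.7, "tz": 0, "yaw": 1.6, "claw": 0}, {"tx": 2.7, "ty": -2.7, "tz": 0, "yaw": 1.6, "claw": 0}, {"tx": 2.7, "ty": -2.7, "tz": 0, "yaw": 1.6, "claw": 0}, {"tx": 2.7, "ty": -2.7, "tz": 0, "yaw": 1.6, "claw": 0}, {"tx": 2.7, "ty": -2.7, "tz": 0, "yaw": 1.6, "claw": 0}, {"tx": 2.7, "ty": -2.7, "tz": 0, "yaw": 1.6, "claw": 0}, {"tx": 2.7, "ty": -2.7, "tz": 0, "yaw": 1.6, "claw": 0}, {"tx": 2.7, "ty": -2.7, "tz": 0, "yaw": 1.6, "claw": 0}])

```text
time_s: 2.1
position: [0.6656, 0.0072, 0.2499]
tool_rot: [[-0.956, -0.294, -0.001], [-0.294, 0.956, 0.0], [0.001, 0.0, -1.0]]
ft_force: [1.4, 0.8, 1.0]
grip_width: 0.0001
gripper_force: 0.0
```

Request:
servo_tool(steps=[{"tx": 0.2, "ty": 0.4, "tz": -2, "yaw": 0, "claw": 0}, {"tx": 0, "ty": 0, "tz": -4, "yaw": 0, "claw": 0}, {"tx": 0, "ty": 0, "tz": -4, "yaw": 0, "claw": 0}, {"tx": 0, "ty": 0, "tz": -3, "yaw": 0, "claw": 0}, {"tx": 0, "ty": 0, "tz": -1.5, "yaw": 0, "claw": 0}, {"tx": 0, "ty": 0, "tz": 0, "yaw": 0, "claw": 0}, {"tx": 0, "ty": 0, "tz": 0, "yaw": 0, "claw": 0}, {"tx": 0, "ty": 0, "tz": 0, "yaw": 0, "claw": 0}])

```text
time_s: 2.9
position: [0.6674, 0.0123, 0.1067]
tool_rot: [[-0.956, -0.293, 0.002], [-0.293, 0.956, -0.0], [-0.002, -0.001, -1.0]]
ft_force: [-0.2, -0.1, 0.7]
grip_width: 0.0003
gripper_force: 0.0
```

```bash
python3 - <<'E'
from rig import env
import cv2,numpy as np
L=[]
for n,(x,y,w,h) in(("top",(205,105,100,75)),("side",(220,120,100,75))):
    p,d=env.get_image(n);c=cv2.cvtColor(p,cv2.COLOR_RGB2BGR)[y:y+h,x:x+w];L.append(cv2.convertScaleAbs(cv2.resize(c,None,fx=3.9,fy=3.9,interpolation=2),alpha=1.6))
cv2.imwrite("pics/r1.png",np.hstack(L)); s=env.observe();print(s["position"],s["ft_force"])
E
```

```text
[0.66724766 0.01233886 0.10658459] [-0.26929852  0.03747158  0.37947097]
```

View pics/r1.png

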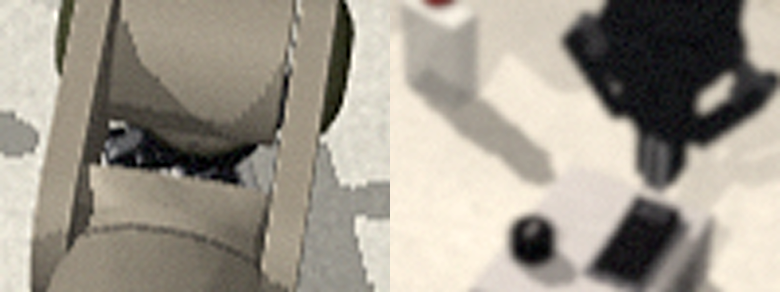

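The top view is blocked by the arm. The side view shows the closed fingers just above the raised rocker end, so I'll press now.

Request:
servo_tool(steps=[{"tx": 0, "ty": 0, "tz": -1.0, "yaw": 0, "claw": 0}, {"tx": 0, "ty": 0, "tz": -0.5, "yaw": 0, "claw": 0}, {"tx": 0, "ty": 0, "tz": -0.3, "yaw": 0, "claw": 0}, {"tx": 0, "ty": 0, "tz": -0.2, "yaw": 0, "claw": 0}, {"tx": 0, "ty": 0, "tz": -0.2, "yaw": 0, "claw": 0}, {"tx": 0, "ty": 0, "tz": -0.1, "yaw": 0, "claw": 0}, {"tx": 0, "ty": 0, "tz": 0, "yaw": 0, "claw": 0}, {"tx": 0, "ty": 0, "tz": 0, "yaw": 0, "claw": 0}])

```text
time_s: 3.8
position: [0.6675, 0.0125, 0.0833]
tool_rot: [[-0.956, -0.293, 0.002], [-0.293, 0.956, -0.0], [-0.002, -0.001, -1.0]]
ft_force: [2.7, 1.9, 5.7]
grip_width: 0.0
gripper_force: 2.9
```

Request:
servo_tool(steps=[{"tx": 0, "ty": 0, "tz": -0.1, "yaw": 0, "claw": 0}, {"tx": 0, "ty": 0, "tz": -0.1, "yaw": 0, "claw": 0}, {"tx": 0, "ty": 0, "tz": 0, "yaw": 0, "claw": 0}, {"tx": 0, "ty": 0, "tz": 0, "yaw": 0, "claw": 0}])

```text
time_s: 4.2
position: [0.6676, 0.0125, 0.083]
tool_rot: [[-0.956, -0.294, 0.004], [-0.294, 0.956, -0.0], [-0.003, -0.002, -1.0]]
ft_force: [-1.4, 2.4, 16.3]
grip_width: -0.0003
gripper_force: 7.8
```

Request:
servo_tool(steps=[{"tx": 0, "ty": 0, "tz": 2, "yaw": 0, "claw": 0}, {"tx": 0, "ty": 0, "tz": 4, "yaw": 0, "claw": 0}, {"tx": 0, "ty": 0, "tz": 3, "yaw": 0, "claw": 0}, {"tx": -1.2, "ty": -2.1, "tz": 0, "yaw": -0.8, "claw": 0}, {"tx": -2.0, "ty": -3.5, "tz": 0, "yaw": -0.8, "claw": 0}, {"tx": -2.0, "ty": -3.5, "tz": 0, "yaw": -0.8, "claw": 0}, {"tx": -2.0, "ty": -3.5, "tz": 0, "yaw": -0.8, "claw": 0}, {"tx": -2.0, "ty": -3.5, "tz": 0, "yaw": -0.8, "claw": 0}, {"tx": -2.0, "ty": -3.5, "tz": 0, "yaw": -0.8, "claw": 0}, {"tx": -2.0, "ty": -3.5, "tz": 0, "yaw": -0.8, "claw": 0}, {"tx": -2.0, "ty": -3.5, "tz": 0, "yaw": -0.8, "claw": 0}, {"tx": -2.0, "ty": -3.5, "tz": 0, "yaw": -0.8, "claw": 0}, {"tx": -2.1, "ty": -3.0, "tz": 0, "yaw": -0.8, "claw": 0}, {"tx": 0, "ty": 0, "tz": -4, "yaw": 0, "claw": 0}, {"tx": 0, "ty": 0, "tz": -2.5, "yaw": 0, "claw": 0}, {"tx": 0, "ty": 0, "tz": 0, "yaw": 0, "claw": 0}, {"tx": 0, "ty": 0, "tz": 0, "yaw": 0, "claw": 0}, {"tx": 0, "ty": 0, "tz": 0, "yaw": 0, "claw": 0}])

```text
time_s: 6.0
position: [0.4744, -0.3189, 0.1068]
tool_rot: [[-0.987, -0.158, 0.002], [-0.158, 0.987, -0.002], [-0.001, -0.002, -1.0]]
ft_force: [0.4, 0.2, 1.3]
grip_width: -0.0002
gripper_force: 0.0
```

```bash
python3 - <<'E'
from rig import env
import cv2,numpy as np
L=[]
for n,(x,y,w,h) in(("side",(220,120,100,75)),("side",(280,235,100,75))):
    p,d=env.get_image(n);c=cv2.cvtColor(p,cv2.COLOR_RGB2BGR)[y:y+h,x:x+w];L.append(cv2.convertScaleAbs(cv2.resize(c,None,fx=3.9,fy=3.9,interpolation=2),alpha=1.6))
cv2.imwrite("pics/r2.png",np.hstack(L)); s=env.observe();print(s["position"],s["ft_force"])
E
```

```text
[ 0.47430542 -0.31882238  0.10667178] [-0.56399622  0.89834821 -0.41949478]
```

View pics/r2.png

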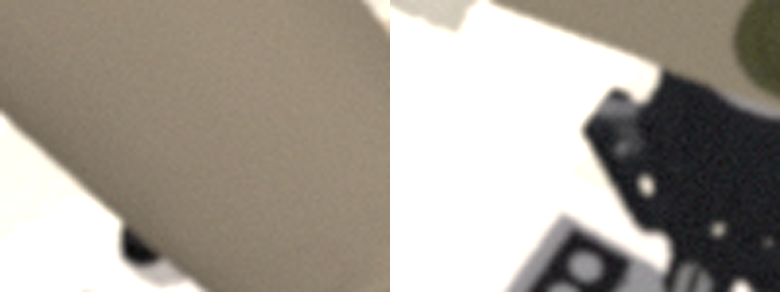

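The arm hides the lamp in the side view, so I'll check the rocker with the top camera's depth.

```bash
python3 - <<'E'
from h import *
p,d=env.get_image("top");d0=np.load("top0.npz")["d"]
for c in((258,147),(256.6,143.5),(265,167)):
    u,v=np.round(c).astype(int);o,r=ray("top",*c)
    print(c,*[(o+r*np.median(x[v-1:v+2,u-1:u+2]))[2].round(4) for x in(d0,d)])
E
```

```text
(258, 147) 0.0722 0.0655
(256.6, 143.5) 0.071 0.0623
(265, 167) 0.0593 0.0579
```

The raised end dropped 6.7 mm, about 0.30 rad, so the lamp is on. Next is the camera key.

Request:
servo_tool(steps=[{"tx": 0, "ty": 0, "tz": -1.5, "yaw": 0, "claw": 0}, {"tx": 0, "ty": 0, "tz": -0.8, "yaw": 0, "claw": 0}, {"tx": 0, "ty": 0, "tz": -0.4, "yaw": 0, "claw": 0}, {"tx": 0, "ty": 0, "tz": -0.3, "yaw": 0, "claw": 0}, {"tx": 0, "ty": 0, "tz": -0.3, "yaw": 0, "claw": 0}, {"tx": 0, "ty": 0, "tz": -0.3, "yaw": 0, "claw": 0}, {"tx": 0, "ty": 0, "tz": -0.2, "yaw": 0, "claw": 0}, {"tx": 0, "ty": 0, "tz": 0, "yaw": 0, "claw": 0}, {"tx": 0, "ty": 0, "tz": 0, "yaw": 0, "claw": 0}])

```text
time_s: 7.05
position: [0.4739, -0.3186, 0.0698]
tool_rot: [[-0.987, -0.158, 0.001], [-0.158, 0.987, -0.001], [-0.001, -0.001, -1.0]]
ft_force: [-7.7, 6.7, 24.2]
grip_width: 0.0004
gripper_force: 12.1
```

Request:
servo_tool(steps=[{"tx": 0, "ty": 0, "tz": 2, "yaw": 0, "claw": 0}, {"tx": 0, "ty": 0, "tz": 4, "yaw": 0, "claw": 0}, {"tx": 0, "ty": 0, "tz": 4, "yaw": 0, "claw": 0}, {"tx": -1, "ty": 2, "tz": 2, "yaw": -1.9, "claw": 0}, {"tx": 0, "ty": 3.6, "tz": 0, "yaw": -1.9, "claw": 0}, {"tx": 0, "ty": 3.6, "tz": 0, "yaw": -1.9, "claw": 0}, {"tx": 0, "ty": 3.6, "tz": 0, "yaw": -1.9, "claw": 0}, {"tx": 0, "ty": 3.6, "tz": 0, "yaw": -1.9, "claw": 0}, {"tx": 0, "ty": 3.6, "tz": 0, "yaw": -1.9, "claw": 0}, {"tx": 0, "ty": 3.6, "tz": 0, "yaw": -1.9, "claw": 0}, {"tx": 0, "ty": 3.6, "tz": 0, "yaw": -1.9, "claw": 0}, {"tx": 0, "ty": 3.6, "tz": 0, "yaw": -1.9, "claw": 0}, {"tx": 0, "ty": 3.6, "tz": 0, "yaw": -1.9, "claw": 0}, {"tx": 0, "ty": 3.6, "tz": 0, "yaw": -1.9, "claw": 0}, {"tx": 0, "ty": 3.6, "tz": 0, "yaw": -1.9, "claw": 0}, {"tx": 0, "ty": 3.6, "tz": 0, "yaw": -1.9, "claw": 0}, {"tx": 0, "ty": 3.6, "tz": 0, "yaw": -1.9, "claw": 0}, {"tx": 0, "ty": 3.6, "tz": 0, "yaw": -1.9, "claw": 0}, {"tx": 0, "ty": 3.6, "tz": 0, "yaw": -1.9, "claw": 0}])

```text
time_s: 8.95
position: [0.464, 0.243, 0.1874]
tool_rot: [[-0.931, 0.365, 0.001], [0.365, 0.931, 0.0], [-0.001, 0.001, -1.0]]
ft_force: [1.1, -0.9, -0.0]
grip_width: 0.0004
gripper_force: 0.0
```

Request:
servo_tool(steps=[{"tx": 0, "ty": 3.6, "tz": 0, "yaw": -1.9, "claw": 0}, {"tx": 0, "ty": 0.2, "tz": 0, "yaw": 0, "claw": 0}, {"tx": 0, "ty": 0, "tz": 0, "yaw": 0, "claw": 0}, {"tx": 0, "ty": 0, "tz": 0, "yaw": 0, "claw": 0}])

```text
time_s: 9.35
position: [0.464, 0.2787, 0.1873]
tool_rot: [[-0.919, 0.395, 0.0], [0.395, 0.919, -0.0], [-0.0, -0.0, -1.0]]
ft_force: [-0.3, -0.6, -0.7]
grip_width: 0.0004
gripper_force: 0.0
```

```bash
python3 - <<'E'
from h import *
p,d=env.get_image("top");d0=np.load("top0.npz")["d"]
for c in((258,147),(388,220),(390,224),(367,224),(369,230),(147,203)):
    u,v=np.round(c).astype(int);o,r=ray("top",*c)
    print(c,*[(o+r*np.median(x[v-1:v+2,u-1:u+2]))[2].round(4) for x in(d0,d)])
s=env.observe();print(s["position"],s["ft_force"],s["tool_rot"])
E
```

```text
(258, 147) 0.0722 0.0659
(388, 220) 0.0633 0.0523
(390, 224) 0.0636 0.0508
(367, 224) 0.0526 0.0627
(369, 230) 0.0522 0.0605
(147, 203) 0.0381 0.0367
[0.46403612 0.27849467 0.18733434] [ 0.0328701  -0.59084685 -0.33785896] [[-9.18490892e-01  3.95442111e-01  1.33771953e-04]
 [ 3.95442088e-01  9.18490895e-01 -1.73889880e-04]
 [-1.91631703e-04 -1.06817211e-04 -9.99999976e-01]]
```

The key is down about 11 mm and the rocker is still on. Now I'll press and release the shutter bar.

Request:
servo_tool(steps=[{"tx": 0, "ty": 0, "tz": -3, "yaw": 0, "claw": 0}, {"tx": 0, "ty": 0, "tz": -4, "yaw": 0, "claw": 0}, {"tx": 0, "ty": 0, "tz": -3.5, "yaw": 0, "claw": 0}, {"tx": 0, "ty": 0, "tz": -1.5, "yaw": 0, "claw": 0}, {"tx": 0, "ty": 0, "tz": -0.5, "yaw": 0, "claw": 0}, {"tx": 0, "ty": 0, "tz": -0.4, "yaw": 0, "claw": 0}, {"tx": 0, "ty": 0, "tz": -0.3, "yaw": 0, "claw": 0}, {"tx": 0, "ty": 0, "tz": -0.3, "yaw": 0, "claw": 0}, {"tx": 0, "ty": 0, "tz": -0.2, "yaw": 0, "claw": 0}, {"tx": 0, "ty": 0, "tz": -0.1, "yaw": 0, "claw": 0}, {"tx": 0, "ty": 0, "tz": 0, "yaw": 0, "claw": 0}, {"tx": 0, "ty": 0, "tz": 0, "yaw": 0, "claw": 0}])

```text
time_s: 10.6
position: [0.4644, 0.2793, 0.0501]
tool_rot: [[-0.919, 0.394, 0.002], [0.394, 0.919, 0.0], [-0.002, 0.001, -1.0]]
ft_force: [1.6, -3.0, 5.1]
grip_width: -0.0002
gripper_force: 2.8
```

Tip height is 31 mm at 5 N. I'll push slightly more to confirm the stop, then lift away.

Request:
servo_tool(steps=[{"tx": 0, "ty": 0, "tz": -0.1, "yaw": 0, "claw": 0}, {"tx": 0, "ty": 0, "tz": 0, "yaw": 0, "claw": 0}, {"tx": 0, "ty": 0, "tz": 0, "yaw": 0, "claw": 0}])

```text
time_s: 10.9
position: [0.4645, 0.2794, 0.0499]
tool_rot: [[-0.919, 0.394, 0.002], [0.394, 0.919, 0.0], [-0.002, 0.001, -1.0]]
ft_force: [-1.5, -4.4, 14.0]
grip_width: 0.0001
gripper_force: 7.0
```

Request:
servo_tool(steps=[{"tx": 0, "ty": 0, "tz": 1, "yaw": 0, "claw": 0}, {"tx": 0, "ty": 0, "tz": 4, "yaw": 0, "claw": 0}, {"tx": 0, "ty": 0, "tz": 4, "yaw": 0, "claw": 0}, {"tx": 0, "ty": 0, "tz": 4, "yaw": 0, "claw": 0}, {"tx": -2, "ty": 2, "tz": 2, "yaw": 0, "claw": 0}, {"tx": -3, "ty": 3, "tz": 0, "yaw": 0, "claw": 0}, {"tx": -3, "ty": 3, "tz": 0, "yaw": 0, "claw": 0}, {"tx": -3, "ty": 3, "tz": 0, "yaw": 0, "claw": 0}, {"tx": -3, "ty": 3, "tz": 0, "yaw": 0, "claw": 0}, {"tx": -3, "ty": 3, "tz": 0, "yaw": 0, "claw": 0}, {"tx": -3, "ty": 3, "tz": 0, "yaw": 0, "claw": 0}, {"tx": 0, "ty": 0, "tz": 0, "yaw": 0, "claw": 0}, {"tx": 0, "ty": 0, "tz": 0, "yaw": 0, "claw": 0}, {"tx": 0, "ty": 0, "tz": 0, "yaw": 0, "claw": 0}])

```text
time_s: 12.3
position: [0.2642, 0.4789, 0.1983]
tool_rot: [[-0.919, 0.395, -0.0], [0.395, 0.919, -0.0], [0.0, -0.0, -1.0]]
ft_force: [0.7, 0.2, 0.5]
grip_width: -0.0002
gripper_force: 0.0
```

```bash
python3 - <<'E'
from h import *
import cv2
p,d=env.get_image("top");d0=np.load("top0.npz")["d"]
cv2.imwrite("pics/end.png",cv2.cvtColor(p,cv2.COLOR_RGB2BGR))
for c in((258,147),(390,222),(367,224),(152,227),(147,203)):
    u,v=np.round(c).astype(int);o,r=ray("top",*c)
    print(c,*[(o+r*np.median(x[v-1:v+2,u-1:u+2]))[2].round(4) for x in(d0,d)])
E
```

```text
(258, 147) 0.0722 0.0662
(390, 222) 0.0627 0.0525
(367, 224) 0.0526 0.0622
(152, 227) 0.0371 0.0387
(147, 203) 0.0381 0.0357
```

View pics/end.png

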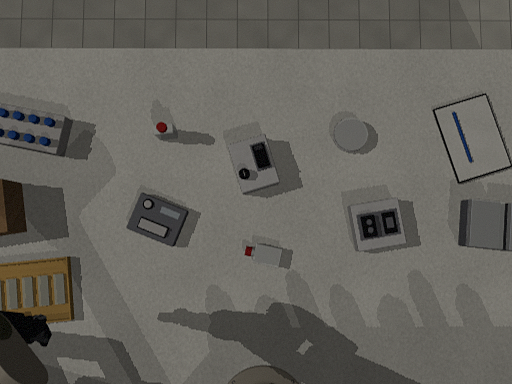

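The final view shows the pad, flasks and dishes where they started, with the arm clear at bottom left near (30,330) and no force on it.

```bash
python3 -c "
from rig import env
print(env.close_job())"
```

```text
the job is handed in; nothing more can be done
None
```

I pressed the lamp on, pushed the camera key fully down, then pressed and released the shutter bar; the last picture shows the pad, flasks and dishes unmoved and the fingers clear, and the job was handed in at about 12 s with no verdict returned.

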